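Show a sealing die's working face to the inspection camera

ROBOT

A 6-joint arm with a two-finger parallel gripper is mounted at the origin on the work surface. World frame = base frame: x ahead of the robot, y to its left, z up, the work surface at z = 0. Lengths are in m, angles in rad, forces in N, time in s.
With the tool pointing down it reaches from about 0.25 to 0.85 m from the base axis. Payload 12.5 kg.
Tool frame: the origin (TCP) lies between the finger pads; the fingertips stand ahead of it and the grasp point (between the pads) lies 3 mm ahead of it (manip.tip_reach is the y of the fingertips in the tool frame, in m); y points along the fingers, z is the direction in which the jaws open and shut, and the axes are right-handed (so a half turn about y gives the same grasp; the last joint's range is limited). The gripper opens to 93 mm and grips with 3 to 60 N. Pads are 15 mm wide; open, the fingers measure 128 mm over their backs; the gripper's body (75 mm by 188 mm) begins 65 mm behind the grasp point.
Start: joints at [1.176, 0.351, 1.652, -0, 1.139, -0.085], TCP at [0.168, 0.524, 0.241] pointing down, gripper open.
Joint ranges: [-2.75, 2.75], [-0.79, 2.1], [0.01, 2.65], [-1.57, 4.71], [0.07, 3.14], [-2.87, 2.87]. Speed limits (rad/s): [2.22, 2.22, 2.79, 3.14, 3.14, 3.14].

INTERFACE

Orientations are given as a 3x3 rotation matrix whose columns are the frame's x, y, z axes.
In Python, from cell import manip gives the robot as it stands. The module is installed in compiled form; this text tells all that it offers.
- The arm moves only by the shell command python3 -m crank 'ROWS' [FORCE]. ROWS is JSON, a list of rows, each a list of 3 entries, a list of its own where there are three numbers: the gripper's target within -1 to 1 (shut at 1, half-way at 0, fully open at -1), then the shift along the tool's x, y, z in cm, then the turn about the tool's y in degrees. A call has 1 to 20 rows; each row is the pose to reach, as a shift and turn from the pose commanded when the call began, along the tool's axes at that moment; what a row does not reach only later rows make up. A row lasts 1/8 s, in which the tool goes at most 62.5 mm and 10.7 degrees, less where a joint would pass 70% of its speed; a pose out of reach is approached as far as the arm can. A call with a gripper value outside its range is refused whole. The fingers move at their own pace and stop on an object; FORCE is the grip in N (left out, the last holds). Time passes only in rows, so rows that repeat a pose let the fingers close. It gives the time, the measured TCP pose, the force and the opening at its end, in the units of the state.
- manip.observe(): the state, without advancing time (a new reading comes with each control period).
- manip.read_camera(name): name is "scene" or "side" or "wrist"; returns the picture (420x560x3 uint8, red, green, blue); there is no depth.
- manip.camera_params(name): a dict with "intrinsics" (3x3 intrinsics, pixels), "cam_to_world" (4x4, takes a point from camera to world coordinates); the wrist camera has in their place "mount" (4x4, takes a point from camera to tool coordinates, whose origin is the TCP and whose axes are the tool frame's). Camera axes: x right, y down, z forward; pixel columns grow to the right and rows downward; lengths in m; the calibration is good to about 2 mm. The wrist camera is an equidistant fisheye: a pixel r from the principal point sees the ray r / f radians off the axis. A picture is of the moment at which its call begins: read the wrist's pose just before it. camera_params takes no time and is no camera call.
- manip.hand_in(): hands the job in, once; it reports no verdict.
The state is a dict: "t": time; "joints": joint angles; "joint_velocities": joint speeds; "tau": joint torques, N m; "tool_pos": TCP position; "tool_rot": TCP orientation; "contact_force": force on the tool from outside, world axes, zero at the start; "wrist_torque": the same for the moment, N m; "width": finger opening in m.
Only numpy, scipy, OpenCV 4.12 (cv2) and the standard library are available. Lean on these libraries where they do the work, as an engineer would, in place of code of your own. Each camera call takes 0.05 s, during which the arm holds its last target. There are 200 camera calls.

TASK

Slide the clear guard of the sealing jig fully open, then take the sealing die with the orange grip out of its wooden nest and hold it up to the inspection camera: the middle of its black underside at the camera's focus point (midway between the tips of the two yellow pins), facing squarely down into the lens. Finish holding it there, still and gripped, with the guard left open; do not bump the camera or its pins, and leave the other dies in their nests and everything else on the bench where it is.

Things in the scene. Friction and masses are not known exactly. Their poses are not given: they have to be found in the camera images.
- jig: Sealing jig, fixed: blue frame 360 (x) x 380 (y) mm, origin under its centre on the table. Maroon board on it, top at z = 42 mm, with 4 wooden nest rings (106 outside, 84 inside, 20 high) at x = +-72, y = +-80 mm: orange and blue dies at y = +80, white die at y = -80. Rails along y at x = +-166 (20 wide, top z = 122 mm) carry the guard.
- guard (a joint): Slide of the guard: clear panel 348 (x) x 150 (y) x 5 mm with yellow edge strips, lying flat over the nests, top 129 mm above the table (strips 133). In m: 0 = shut, over the nests at y = +80; 0.17 = fully open at its stop, slid to the jig's -y over the nests at y = -80. Starts at 0 to 0.03. Slides with about 2 N and stays where left.
- guard_handle (a point): Centre of the guard's handle bar, black, 82 mm along the jig's x, 16 x 16 mm in section, centre 35 mm above the panel's top (z = 164.5 mm above the table), on two posts 12 mm thick at x = +-33 mm. Axes as the jig's. Moves with the guard.
- die_orange: Sealing die with the ORANGE grip, loose, 0.15 to 0.31 kg, 62 mm high. Origin: centre of its flat black underside; z up. Disc 76 mm across, 14 thick; stem 14 thick; grip bar from z = 30 to 62 mm, 16 thick along the die's x, 56 long along its y. Stands on the maroon board in a nest ring (4 mm play), at first under the guard; bar within 0.45 rad of the jig's y.
- die_blue: Same die with a blue grip, in the other nest under the guard. Leave it.
- die_white: Same die with a white grip, in a nest at the jig's y = -80 mm. Leave it.
- camera: Inspection camera, fixed: foot 130 x 130 mm, origin on the table under the head. The head leans 0.55 rad from vertical towards its -x (robot) side, so the lens looks up and back towards the robot. Nothing of it is higher than 260 mm.
- focus (a point): Camera's focus point in the air, 243 mm above the table, 120 mm from the lens glass, midway between the tips of two yellow pins (6 thick, 140 apart) that run along the line of sight and end level with it. z = line of sight, out of the lens (up, leaning 0.55 rad to the robot side); y from pin to pin. Die's underside centre goes here, die's z along this z; turn about z is free.
- cup: Clear plastic cup, 84 mm across, 45 mm high; origin under its centre. Leave it.
- spare_ring: Loose spare wooden ring, 106 mm across, 20 mm high; origin under its centre. Leave it.
- screwdriver: Screwdriver lying on the table. Leave it.
- jar: Closed jar, 60 mm across, 80 mm high. Leave it.
- brush: Hand brush lying on the table. Leave it.

How it is judged:
By the outcome, as a careful person would: the job done as asked, in the order asked, and still so for the second after the job is handed in, while the arm keeps its last pose, push and grip.
It also fails if it takes over 54 s, if anything falls off the work surface, if the arm or the gripper's body presses on something with over 40 N, if the wrist force passes 120 N, or if a joint passes its speed limit or range.

## Working session

There is one attempt and no reset: what is moved stays moved. The work goes in short steps, Python scripts to look and compute and a shell command to move; the robot and the scene stay as the last step left them, time stands still between calls to the robot, and variables do not carry over. Pictures are saved under pics/ and viewed, about 8 in all and at most 12, crops included, and the job is handed in when it is done.

```bash
mkdir -p pics; python3 - <<'E'
from cell import manip
import cv2,numpy as np
np.set_printoptions(precision=4,suppress=True)
for n in("scene","side","wrist"):
    s=manip.observe()
    cv2.imwrite(f"pics/{n}0.png",manip.read_camera(n)[:,:,::-1])
    p=manip.camera_params(n); print(n,[ (k,np.array(v)) for k,v in p.items()])
print(s['t'],s['tool_pos'],np.array(s['tool_rot']),s['width'],manip.tip_reach)
E
```

```text
scene [('intrinsics', array([[503.7577,   0.    , 276.8575],
       [  0.    , 503.7577, 213.6339],
       [  0.    ,   0.    ,   1.    ]])), ('cam_to_world', array([[ 0.5374,  0.5994, -0.5933,  1.5788],
       [ 0.8433, -0.372 ,  0.388 , -0.6899],
       [ 0.0118, -0.7088, -0.7053,  1.4087],
       [ 0.    ,  0.    ,  0.    ,  1.    ]]))]
side [('intrinsics', array([[527.6789,   0.    , 275.448 ],
       [  0.    , 527.6789, 211.6526],
       [  0.    ,   0.    ,   1.    ]])), ('cam_to_world', array([[ 0.8977, -0.2928,  0.3294,  0.0538],
       [-0.4405, -0.5757,  0.6888, -0.986 ],
       [-0.012 , -0.7634, -0.6458,  1.0625],
       [ 0.    ,  0.    ,  0.    ,  1.    ]]))]
wrist [('intrinsics', array([[325.1923,   0.    , 281.0861],
       [  0.    , 325.1923, 212.9851],
       [  0.    ,   0.    ,   1.    ]])), ('mount', array([[ 0.0003,  0.9609,  0.2768, -0.0774],
       [-0.0003, -0.2768,  0.9609, -0.1451],
       [ 1.    , -0.0004,  0.0002, -0.0002],
       [ 0.    ,  0.    ,  0.    ,  1.    ]]))]
0.1 [0.1676 0.5236 0.2402] [[ 0.9524 -0.0004  0.3048]
 [-0.3048 -0.0009  0.9524]
 [-0.0001 -1.     -0.001 ]] 0.0929661281689404 0.022
```

View pics/scene0.png

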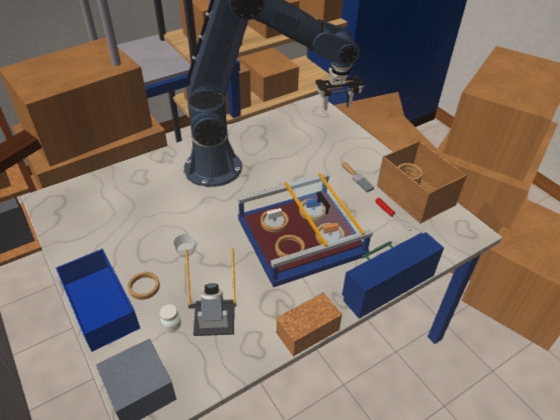

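View pics/side0.png

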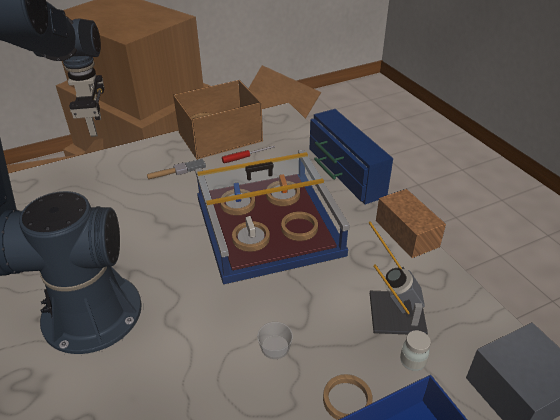

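The scene view shows the jig around (305,225) and the inspection camera around (212,300). The side view shows the jig at (275,215), the guard handle at (260,170), the orange die at (283,188) and the pins at about (385,250). Enlarging both to read exact pixels.

```bash
python3 - <<'E'
import cv2
a=cv2.imread("pics/scene0.png")[165:345,150:390]; b=cv2.imread("pics/side0.png")[140:335,190:450]
cv2.imwrite("pics/sc.png",cv2.resize(a,None,fx=3.33333,fy=3.33333,interpolation=cv2.INTER_CUBIC))
cv2.imwrite("pics/si.png",cv2.resize(b,None,fx=3,fy=3,interpolation=cv2.INTER_CUBIC))
E
```

```text
(no output)
```

View pics/sc.png

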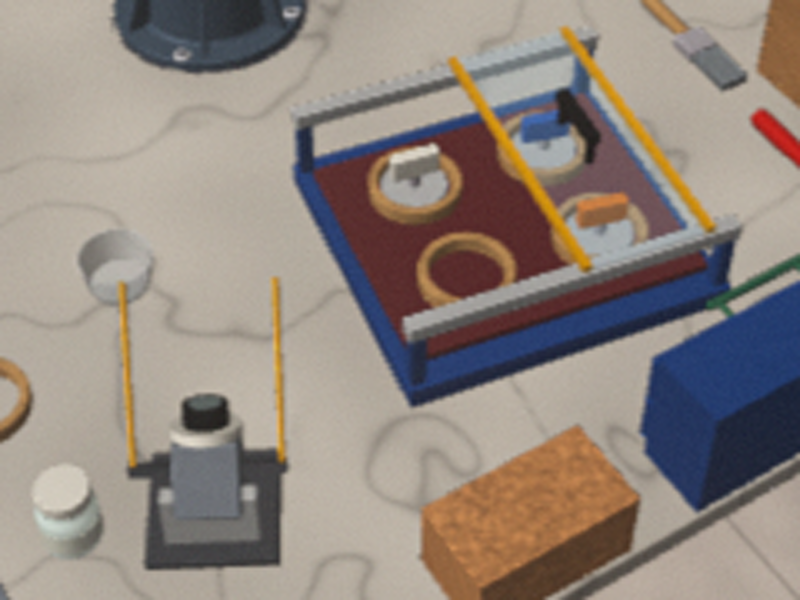

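View pics/si.png

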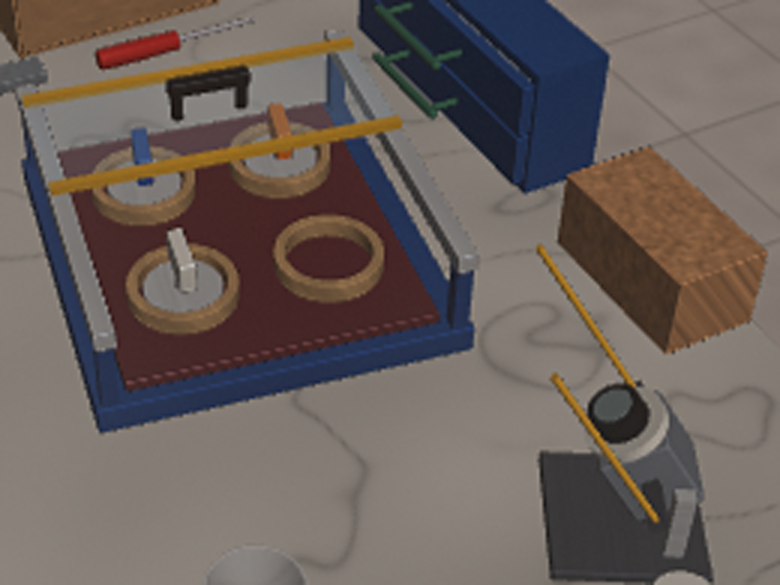

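The crops give clear pins, all four nest rings, the handle and the grips. Triangulating from them.

```bash
cat >h.py <<'E'
from cell import manip
import numpy as np, cv2
from scipy.optimize import least_squares
np.set_printoptions(precision=4,suppress=True)
P={n:{k:np.array(v) for k,v in manip.camera_params(n).items()} for n in("scene","side","wrist")}
def proj(n,X):
    T=np.linalg.inv(P[n]["cam_to_world"]); X=np.atleast_2d(X)
    c=X@T[:3,:3].T+T[:3,3]; u=c@P[n]["intrinsics"].T
    return u[:,:2]/u[:,2:]
SC=lambda u,v:np.array([150+(u+.5)*.3-.5,165+(v+.5)*.3-.5]); SI=lambda u,v:np.array([190+(u+.5)/3-.5,140+(v+.5)/3-.5])
def tri(a,b):
    r=least_squares(lambda X:np.r_[(proj("scene",X)[0]-a),(proj("side",X)[0]-b)],[.6,0,.1])
    return r.x,np.abs(r.fun).max()
def wproj(X,pos,rot):  # world points -> wrist pixels
    M=P["wrist"]["mount"]; X=(np.atleast_2d(X)-pos)@rot
    c=(X-M[:3,3])@M[:3,:3]; K=P["wrist"]["intrinsics"]
    r=np.hypot(c[:,0],c[:,1]); th=np.arctan2(r,c[:,2])
    return np.c_[K[0,2]+K[0,0]*th*c[:,0]/r, K[1,2]+K[1,1]*th*c[:,1]/r]
def jigpt(q,p):
    c,s=np.cos(q[2]),np.sin(q[2]); p=np.atleast_2d(p)
    return np.c_[q[0]+c*p[:,0]-s*p[:,1],q[1]+s*p[:,0]+c*p[:,1],p[:,2]]
E
python3 - <<'E'
from h import *
L,_1=tri(SC(122,286),SI(556,378)); R,_2=tri(SC(275,281),SI(541,249))
print("pins",L,_1,R,_2,"mid",(L+R)/2,np.linalg.norm(R-L)); d=R-L; print("camyaw",np.arctan2(-d[0],d[1]))
B,e=tri(SC(133,465),SI(657,518)); print("base",B,e,(L-B)/np.linalg.norm(L-B))
rings=np.array([[-.072,-.08,.062],[.072,-.08,.062],[.072,.08,.062],[-.072,.08,.062]])
a=np.array([SC(415,182),SC(466,268),SC(600,230),SC(543,146)]); b=np.array([SI(182,283),SI(328,253),SI(280,154),SI(144,179)])
f=lambda q:np.r_[(proj("scene",jigpt(q,rings))-a).ravel(),(proj("side",jigpt(q,rings))-b).ravel()]
r=least_squares(f,[.6,.1,0]); print("jig",r.x); print(r.fun.reshape(-1,2))
H,e=tri(SC(579,115),SI(209,80)); print("handle",H,e)
c=np.cos(r.x[2]);s=np.sin(r.x[2]); d=H-np.r_[r.x[:2],0]; print("in jig",c*d[0]+s*d[1],-s*d[0]+c*d[1])
for g in(0,.03): print(jigpt(r.x,[0,.08-g,.1645]))
print(manip.observe()['joints'])
E
```

```text
pins [ 0.5843 -0.3676  0.2406] 0.17115464792041735 [ 0.6532 -0.2461  0.2406] 0.09181255347846218 mid [ 0.6188 -0.3068  0.2406] 0.13966417866321415
camyaw -0.5154666867913897
base [ 0.6654 -0.4139  0.091 ] 0.06089361146320016 [-0.4597  0.2628  0.8483]
jig [ 0.5457  0.0938 -0.1773]
[[-0.3659 -0.9855]
 [-0.4833 -0.0905]
 [-0.5097 -0.8418]
 [-0.1939 -1.1355]
 [ 0.3651 -0.5807]
 [ 0.6267 -0.4092]
 [ 0.5741 -0.3922]
 [ 0.2957 -0.2256]]
handle [0.5595 0.176  0.1661] 0.01687221973716646
in jig -0.0008819496850393481 0.08327680022624055
[[0.5598 0.1726 0.1645]]
[[0.5545 0.1431 0.1645]]
[ 1.1764  0.3511  1.6522 -0.      1.1391 -0.0846]
```

Pins are 139.7 mm apart and both fits agree well. The tool's axis can't be tilted, so I'll have to pivot the die in the jaws about the jaw axis. First the guard: move above the handle.

```bash
cat >>h.py <<'E'
def togo(pos,yaw=None):
    """shift (cm) in tool axes and turn (deg) to put TCP at pos with jaw axis (tool z) at world yaw deg"""
    s=manip.observe(); R=np.array(s["tool_rot"]); p=np.array(s["tool_pos"])
    sh=R.T@(np.array(pos)-p)*100; cur=np.degrees(np.arctan2(R[1,2],R[0,2]))
    print("shift cm",sh,"turn",None if yaw is None else -((yaw-cur+180)%360-180),"yaw",cur,"t",s["t"])
E
python3 -c "
from h import *
togo([.5598,.1726,.235],79.8)"
python3 -m crank '[[-1,[48,0.5,-21.5],-7.6],[-1,[48,0.5,-21.5],-7.6],[-1,[48,0.5,-21.5],-7.6],[-1,[48,0.5,-21.5],-7.6],[-1,[48,0.5,-21.5],-7.6],[-1,[48,0.5,-21.5],-7.6],[-1,[48,0.5,-21.5],-7.6],[-1,[48,0.5,-21.5],-7.6],[-1,[48,0.5,-21.5],-7.6],[-1,[48,0.5,-21.5],-7.6],[-1,[48,0.5,-21.5],-7.6],[-1,[48,0.5,-21.5],-7.6]]' 20
python3 - <<'E'
from h import *
togo([.5598,.1726,.172],79.8)
s=manip.observe(); im=manip.read_camera("wrist")
R=np.array(s["tool_rot"]);p=np.array(s["tool_pos"])
print(wproj([[.5598,.1726,.1645]],p,R)); np.savez("w1.npz",R=R,p=p)
cv2.imwrite("pics/w1.png",im[:,:,::-1])
E
```

```text
shift cm [ 48.0577   0.5406 -21.4729] turn -7.5502221128150495 yaw 72.24977788718495 t 0.15
t: 1.65
tool_pos: [0.5584, 0.1739, 0.2358]
tool_rot: [[0.985, -0.0, 0.175], [-0.175, 0.0, 0.985], [-0.0, -1.0, 0.0]]
contact_force: [0.3, -0.4, 0.3]
width: 0.093
shift cm [ 0.1628  6.3809 -0.101 ] turn 0.14419853893542722 yaw 79.94419853893541 t 1.65
[[279.7631 235.579 ]]
```

View pics/w1.png

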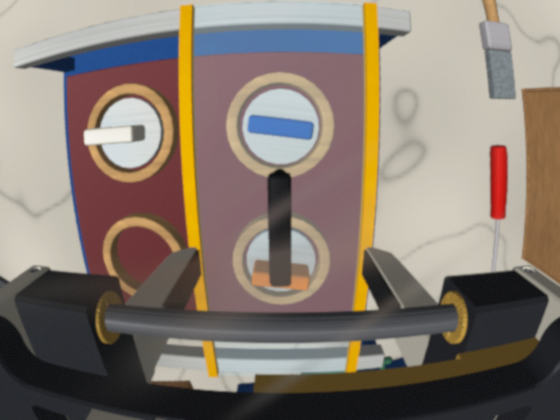

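The wrist view shows the handle running from (279,170) to (280,285), centred between the fingers. The orange bar is at (280,275). Descend, grip and drag.

```bash
python3 -m crank '[[-1,[0.1,3.5,-0.1],0],[-1,[0.1,6.3,-0.1],0],[-1,[0.1,6.3,-0.1],0],[1,[0.1,6.3,-0.1],0],[1,[0.1,6.3,-0.1],0],[1,[0.1,6.3,-0.1],0],[1,[0.1,6.3,-0.1],0],[1,[0.1,6.3,-0.1],0]]' 20
python3 -m crank '[[1,[0,0,-2],0],[1,[0,0,-5],0],[1,[0,0,-8],0],[1,[0,0,-11],0],[1,[0,0,-13.5],0],[1,[0,0,-15],0],[1,[0,0,-16],0],[1,[0,0,-16],0]]' 20
python3 -m crank '[[1,[0,0,-0.4],0],[1,[0,0,-0.8],0],[1,[0,0,-0.9],0],[1,[0,0,-0.9],0]]' 20
```

```text
t: 2.7
tool_pos: [0.5601, 0.1715, 0.1728]
tool_rot: [[0.984, 0.0, 0.176], [-0.176, 0.0, 0.984], [0.0, -1.0, 0.0]]
contact_force: [-0.2, 0.5, -0.4]
width: 0.0479
t: 3.7
tool_pos: [0.5324, 0.0122, 0.1728]
tool_rot: [[0.984, 0.003, 0.177], [-0.177, -0.001, 0.984], [0.003, -1.0, -0.0]]
contact_force: [7.0, -1.8, -4.1]
width: 0.0157
t: 4.2
tool_pos: [0.5318, 0.009, 0.1727]
tool_rot: [[0.984, 0.005, 0.178], [-0.178, 0.008, 0.984], [0.004, -1.0, 0.009]]
contact_force: [15.4, 38.6, -9.3]
width: 0.0175
```

The guard hit its stop: the reaction rose to 39 N and total travel matches 170 mm. Release, rise and go look at the orange die.

```bash
python3 -m crank '[[-1,[0,0,0.3],0],[-1,[0,0,0.3],0],[-1,[0,0,0.3],0],[-1,[0,0,0.3],0],[-1,[0,0,0.3],0],[-1,[0,-3,0.3],0],[-1,[0,-8,0.3],0],[-1,[0,-8,0.3],0]]' 20
python3 -c "
from h import *
togo([.6312,.1628,.25],-10.2)"
```

```text
t: 5.2
tool_pos: [0.5322, 0.008, 0.256]
tool_rot: [[0.984, 0.006, 0.176], [-0.176, -0.001, 0.984], [0.006, -1.0, 0.001]]
contact_force: [-0.7, -0.3, -0.5]
width: 0.0911
shift cm [ 7.0104  0.6488 16.9832] turn 90.04977195163106 yaw 79.84977195163106 t 5.2
```

```bash
python3 -m crank '[[-1,[7,0.6,17],90],[-1,[7,0.6,17],90],[-1,[7,0.6,17],90],[-1,[7,0.6,17],90],[-1,[7,0.6,17],90],[-1,[7,0.6,17],90],[-1,[7,0.6,17],90],[-1,[7,0.6,17],90],[-1,[7,0.6,17],90],[-1,[7,0.6,17],90],[-1,[7,0.6,17],90]]' 20
python3 - <<'E'
from h import *
s=manip.observe(); im=manip.read_camera("wrist")
R=np.array(s["tool_rot"]);p=np.array(s["tool_pos"]); np.savez("w2.npz",R=R,p=p)
print(wproj([[.6312,.1628,.104],[.6312,.1628,.062]],p,R))
im2=manip.read_camera("side")
a=cv2.resize(im[100:400,130:430],(400,400),interpolation=cv2.INTER_CUBIC); b=cv2.resize(im2[130:290,190:350],(400,400),interpolation=cv2.INTER_CUBIC)
cv2.imwrite("pics/w2.png",np.hstack([a,b])[:,:,::-1])
E
```

```text
t: 6.58
tool_pos: [0.6295, 0.1631, 0.246]
tool_rot: [[-0.174, -0.001, 0.985], [-0.985, -0.0, -0.174], [0.0, -1.0, -0.001]]
contact_force: [0.3, -0.4, 1.0]
width: 0.0926
[[283.5205 206.9203]
 [283.2243 196.4826]]
```

View pics/w2.png

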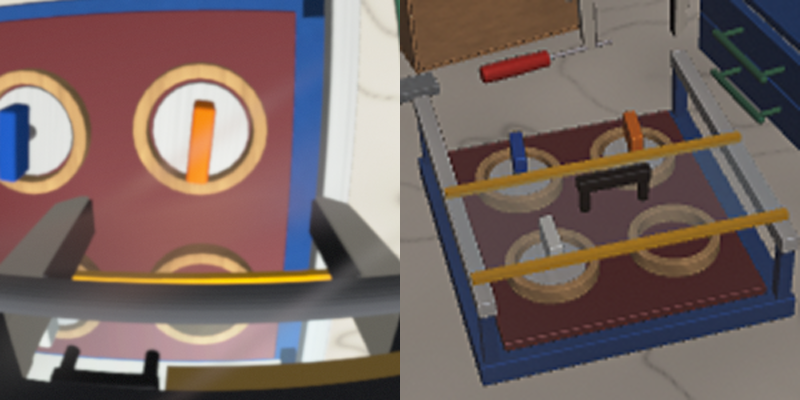

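The left view shows the orange bar's top face with corners near (195,108), (215,109), (210,183) and (188,182), and the ring centred at about (200,129). The right view shows the guard open over the near nests. Fitting the bar.

```bash
python3 - <<'E'
from h import *
d=np.load("w2.npz"); R,p=d["R"],d["p"]
px=lambda u,v:[130+(u+.5)*.75-.5,100+(v+.5)*.75-.5]
c=np.array([px(195,108),px(215,109),px(210,183),px(188,182)])
m=np.array([[-.008,.028,.104],[.008,.028,.104],[.008,-.028,.104],[-.008,-.028,.104]])
r=least_squares(lambda q:(wproj(jigpt(q,m),p,R)-c).ravel(),[.63,.16,-.2]); print("bar",r.x,np.degrees(r.x[2])); print(r.fun)
t=np.linspace(0,2*np.pi,60)
def f(q,rad=.053):
    e=wproj(np.c_[q[0]+rad*np.cos(t),q[1]+rad*np.sin(t),0*t+.062],p,R)
    return np.r_[e.min(0),e.max(0)]-np.r_[px(134,64),px(267,195)]
r2=least_squares(f,[.63,.16]); print("ring",r2.x,r2.fun)
g=np.degrees(r.x[2]); ya=np.array([-np.sin(r.x[2]),np.cos(r.x[2])])
print("ya",ya); togo(np.r_[r.x[:2]-0.010*ya,.042+.048+.003],g)
E
```

```text
bar [ 0.6287  0.1605 -0.2512] -14.394296587037967
[-1.3457 -1.7659  1.4645 -1.1799  0.1597  1.8665 -0.2818  1.4103]
ring [0.6277 0.1609] [-0.6386 -0.0146  0.6382  0.07  ]
ya [0.2486 0.9686]
shift cm [ 1.2713 15.3319 -0.107 ] turn 4.3111261223722295 yaw -10.083170464665749 t 6.675
```

```bash
python3 -m crank '[[-1,[1.5,0,-0.1],4.3],[-1,[1.5,5,-0.1],4.3],[-1,[1.5,10,-0.1],4.3],[-1,[1.5,14,-0.1],4.3],[-1,[1.5,15.3,-0.1],4.3],[-1,[1.5,15.3,-0.1],4.3],[1,[1.5,15.3,-0.1],4.3],[1,[1.5,15.3,-0.1],4.3],[1,[1.5,15.3,-0.1],4.3],[1,[1.5,15.3,-0.1],4.3],[1,[1.5,15.3,-0.1],4.3],[1,[1.5,15.3,-0.1],4.3],[1,[1.5,15.3,-0.1],4.3],[1,[1.5,15.3,-0.1],4.3],[1,[1.5,15.3,-0.1],4.3],[1,[1.5,15.3,-0.1],4.3]]' 12
```

```text
t: 8.68
tool_pos: [0.6259, 0.1485, 0.0936]
tool_rot: [[-0.25, -0.0, 0.968], [-0.968, -0.0, -0.25], [0.0, -1.0, -0.0]]
contact_force: [-0.6, -0.2, 1.0]
width: 0.0161
```

Gripped at 16 mm. Now pivot the die against the nest wall.

```bash
python3 -m crank '[[1,[0,-0.3,0],0],[1,[-0.4,-0.3,0],0],[1,[-0.6,-0.5,0],0],[1,[-0.8,-0.8,0],0],[1,[-1.1,-1.1,0],0],[1,[-1.4,-1.4,0],0],[1,[-1.75,-1.65,0],0],[1,[-2.1,-1.9,0],0],[1,[-2.5,-2.05,0],0],[1,[-2.9,-2.2,0],0],[1,[-2.9,-2.2,0],0],[1,[-2.9,-2.2,0],0]]' 12
python3 - <<'E'
from h import *
s=manip.observe(); im=manip.read_camera("wrist"); im2=manip.read_camera("side")
R=np.array(s["tool_rot"]);p=np.array(s["tool_pos"]); np.savez("w3.npz",R=R,p=p)
c=proj("side",p)[0].astype(int); print(c)
a=cv2.resize(im[100:400,130:430],(400,400),interpolation=cv2.INTER_CUBIC); b=cv2.resize(im2[c[1]-50:c[1]+50,c[0]-50:c[0]+50],(400,400),interpolation=cv2.INTER_CUBIC)
cv2.imwrite("pics/w3.png",np.hstack([a,b])[:,:,::-1])
E
```

```text
t: 10.18
tool_pos: [0.6335, 0.1768, 0.1158]
tool_rot: [[-0.25, 0.001, 0.968], [-0.968, 0.0, -0.25], [-0.001, -1.0, 0.001]]
contact_force: [-3.4, -1.2, -2.0]
width: 0.0164
[281 173]
```

View pics/w3.png

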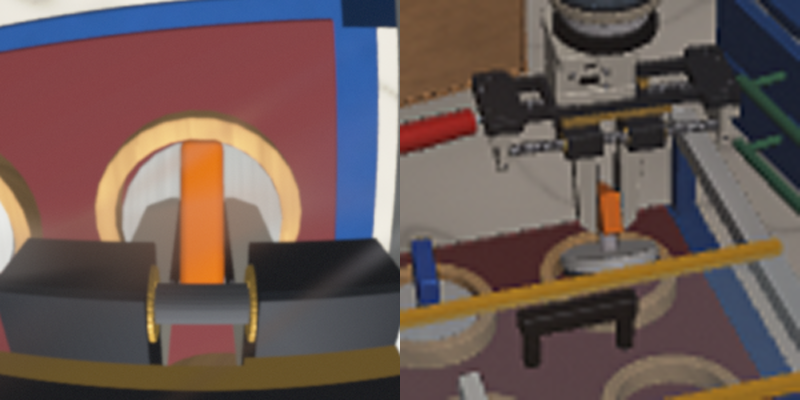

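The die has tilted, with its near rim raised in the side view. Tighten the grip, lift clear and measure the tilt.

```bash
python3 -m crank '[[1,[0,0,0],0],[1,[0,0,0],0],[1,[0.5,-1,0],0],[1,[0.5,-4,0],0],[1,[0.5,-8,0],0],[1,[0.5,-13,0],0],[1,[0.5,-18,0],0],[1,[0.5,-20,0],0],[1,[0.5,-20,0],0],[1,[0.5,-20,0],0]]' 50
python3 - <<'E'
from h import *
s=manip.observe(); im=manip.read_camera("wrist"); im2=manip.read_camera("side"); im3=manip.read_camera("scene")
R=np.array(s["tool_rot"]);p=np.array(s["tool_pos"])
o=[]
for n,i in(("side",im2),("scene",im3)):
    c=proj(n,p-[0,0,.04])[0].astype(int)-25; o.append(c)
    i=cv2.resize(i[c[1]:c[1]+50,c[0]:c[0]+50],(300,300),interpolation=cv2.INTER_CUBIC); o.append(i)
print(o[0],o[2],p,R)
a=cv2.resize(im[130:330,180:380],(500,500),interpolation=cv2.INTER_CUBIC)
out=np.zeros((600,800,3),np.uint8); out[:500,:500]=a; out[:300,500:]=o[1]; out[300:,500:]=o[3]
np.savez("w4.npz",R=R,p=p,cs=o[0],cc=o[2]); cv2.imwrite("pics/w4.png",out[:,:,::-1])
for n,i in zip("abc",(im,im2,im3)): cv2.imwrite(f"pics/w4{n}.png",i[:,:,::-1])
E
```

```text
t: 11.52
tool_pos: [0.6317, 0.1716, 0.3145]
tool_rot: [[-0.25, -0.001, 0.968], [-0.968, -0.0, -0.25], [0.001, -1.0, -0.001]]
contact_force: [0.5, 0.1, -2.9]
width: 0.016
[256 104] [312 163] [0.6317 0.1716 0.3145] [[-0.2496 -0.0014  0.9683]
 [-0.9683 -0.0003 -0.2496]
 [ 0.0007 -1.     -0.0013]]
```

View pics/w4.png

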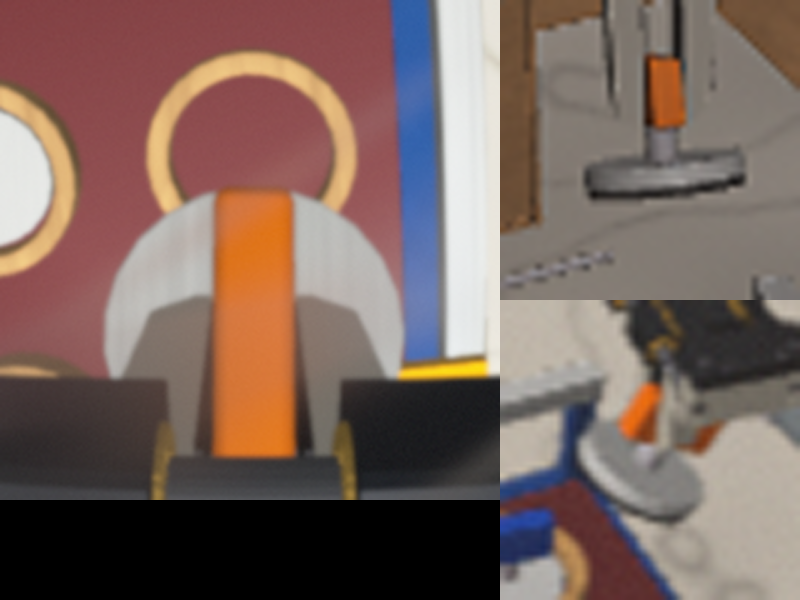

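The wrist crop shows the bar's front edge at (215–293,190) and disc extremes x = 105/405. The side crop shows the disc almost edge-on, and the scene crop shows it tilted. Fitting the in-hand pose.

```bash
cat >>h.py <<'E'
t_=np.linspace(0,2*np.pi,120)
def die(q,pts,p,R):
    """q=d,zg,theta,lat: die points (lateral,b,c) -> world"""
    d,zg,th,lat=q; c,s=np.cos(th),np.sin(th); pts=np.atleast_2d(pts)
    b=pts[:,1]+d; h=pts[:,2]-zg
    u=b*c+h*s; up=-b*s+h*c
    return p+np.c_[-u,.003-up,pts[:,0]+lat]@R.T
disc=lambda c:np.c_[.038*np.cos(t_),.038*np.sin(t_),0*t_+c]
E
cat >fit.py <<'E'
from h import *
D=np.load("w4.npz");R,p,cs,cc=[D[k] for k in("R","p","cs","cc")]
W=lambda u,v:np.array([180+(u+.5)/2.5-.5,130+(v+.5)/2.5-.5])
S6=lambda o,u,v:o+(np.array([u,v])+.5)/6-.5
both=np.vstack([disc(0),disc(.014)])
def f(q,full=True):
    e=[wproj(die(q,[[-.008,.028,.062],[.008,.028,.062]],p,R),p,R)-np.array([W(215,190),W(293,190)])]
    w=wproj(die(q,disc(.014),p,R),p,R)
    e.append(np.array([w[:,0].min()-W(105,0)[0],w[:,0].max()-W(405,0)[0]]))
    # rim points seen in the wrist view: distance to curve
    for a in((170,205),(120,270),(340,205),(388,268)):
        e.append(np.array([np.linalg.norm(w-W(*a),axis=1).min()]))
    a=proj("side",die(q,both,p,R)); e.append(2*(np.r_[a.min(0),a.max(0)]-np.r_[S6(cs,85,148),S6(cs,246,200)]))
    a=proj("scene",die(q,both,p,R)); e.append(2*(np.r_[a.min(0),a.max(0)]-np.r_[S6(cc,78,122),S6(cc,203,220)]))
    return np.concatenate([x.ravel() for x in e])
r=least_squares(f,[.012,.048,.55,0],loss="soft_l1"); print(r.x); print(f(r.x))
J=r.jac; print("sig",np.sqrt(np.diag(np.linalg.inv(J.T@J)))) 
for th in(.45,.55,.65):
    q=r.x.copy();q[2]=th; print(th,f(q)[-8:])
E
python3 fit.py
```

```text
[ 0.0073  0.0512  0.4065 -0.0002]
[-0.4933 -0.136   1.3562 -0.1508 -0.3707  0.0681  0.3511  1.6357  0.9315
  1.5389 -1.5004  0.1038 -0.7618  2.2646 -2.7517 -2.2325 -0.1079  0.8402]
sig [0.0004 0.0012 0.0171 0.0003]
0.45 [-1.2651  1.2177 -0.4215  1.8395 -3.5078 -2.3719 -1.3784  0.9556]
0.55 [-0.7309  2.5589  0.3409  1.5327 -5.0548 -2.9447 -4.3454  1.1763]
0.65 [-0.2248  1.6485  1.0678  2.8342 -6.3435 -3.8411 -7.3456  1.3068]
```

The fit is loose, with θ between about 0.41 and 0.5. Extracting the wrist-view edges by code for a sharper estimate.

```bash
cat >fit2.py <<'E'
from h import *
import sys
def rim(img):
    hsv=cv2.cvtColor(img,cv2.COLOR_BGR2HSV).astype(float); S=cv2.GaussianBlur(hsv[:,:,1],(3,3),0)
    pts=[]
    for u in list(range(225,263))+list(range(301,339)):
        col=S[190:290,u]; k=np.where((col[:-1]>=70)&(col[1:]<70))[0]
        if len(k): 
            k=k[-1] if False else k[0]; pts.append([u,190+k+(col[k]-70)/(col[k]-col[k+1])])
    g=img.astype(float)[:,:,2]; g1=cv2.cvtColor(img,cv2.COLOR_BGR2HSV)[:,:,0]
    edge=[]
    for u in range(270,296,3):
        dcol=np.diff(g[195:220,u]); k=dcol.argmax(); edge.append([u,195+k+.5])
    return np.array(pts),np.array(edge)
if __name__=="__main__":
    D=np.load("w4.npz");R,p=D["R"],D["p"]; img=cv2.imread("pics/w4a.png")
    pts,edge=rim(img); print(pts[::6].round(1).tolist()); print(edge[:,1])
    er=np.median(edge[:,1])
    def f(q):
        e=wproj(die(q,[[-.008,.028,.062],[.008,.028,.062]],p,R),p,R)
        w=wproj(die(q,disc(.014),p,R),p,R)
        o=w[w[:,1]<w[:,1].min()+80]; i=np.argsort(w[:,0]); up=w[(w[:,1]<w[:,1].mean())]; up=up[np.argsort(up[:,0])]
        return np.r_[2*(e[:,1]-er),2*(e[:,0]-[265.7,296.9]),np.interp(pts[:,0],up[:,0],up[:,1])-pts[:,1], (np.array(q[:2])-[.010,.048])/.004*1.0]
    for d0 in(.012,.007):
        r=least_squares(f,[d0,.048,.5,0],loss="soft_l1"); J=r.jac
        print(r.x,"cost",r.cost,"sig",np.sqrt(np.diag(np.linalg.inv(J.T@J)))); print(f(r.x)[[0,1,2,3,4,15,30,41,42,55,70,-3,-2,-1]])
    for th in(.4,.5,.55,.6):
        r=least_squares(lambda q:f([q[0],q[1],th,q[2]]),[.01,.048,0],loss="soft_l1"); print(th,r.x,r.cost)
E
python3 fit2.py
```

```text
[[225.0, 240.0], [231.0, 230.1], [237.0, 222.3], [243.0, 217.1], [249.0, 213.4], [255.0, 209.3], [261.0, 206.7], [305.0, 208.4], [311.0, 212.2], [317.0, 215.5], [323.0, 219.9], [329.0, 226.7], [335.0, 235.1]]
[206.5 206.5 206.5 206.5 206.5 206.5 206.5 207.5 206.5]
[ 0.006   0.0467  0.4312 -0.0004] cost 9.061002770357184 sig [0.0002 0.0011 0.0042 0.0001]
[-0.0362 -0.0681 -2.557   2.7539  0.2725  0.3801 -0.5503  0.5097 -0.0002
 -0.8334 -0.1923  1.0037 -1.0087 -0.3166]
[ 0.006   0.0467  0.4312 -0.0004] cost 9.061002770358089 sig [0.0002 0.0011 0.0042 0.0001]
[-0.0362 -0.0681 -2.557   2.7539  0.2725  0.3801 -0.5503  0.5097 -0.0002
 -0.8334 -0.1923  1.0037 -1.0087 -0.3166]
0.4 [ 0.005   0.048  -0.0004] 20.226267729792873
0.5 [ 0.0085  0.0457 -0.0004] 33.58416136247469
0.55 [ 0.0107  0.0456 -0.0004] 52.330030583683865
0.6 [ 0.0131  0.0456 -0.0004] 70.569088363341
```

```bash
sed -i 's/\[\[-.008,.028,.062\],\[.008,.028,.062\]\]/[[-.0073,.0273,.0617],[.0073,.0273,.0617]]/' fit2.py; python3 fit2.py | tail -8
python3 -c "
from h import *
togo([.6335,.1768,.1158],-14.45)"
```

```text
-0.79   -0.2225  0.8028 -0.8919 -0.4915]
[ 0.0064  0.046   0.447  -0.0004] cost 5.318035939676297 sig [0.0003 0.0011 0.0042 0.0001]
[ 0.0109 -0.0182  0.413  -0.2465  0.0741  0.3602 -0.5075  0.5715  0.0645
 -0.79   -0.2225  0.8028 -0.8919 -0.4915]
0.4 [ 0.0049  0.0474 -0.0004] 22.657954493075977
0.5 [ 0.0083  0.045  -0.0004] 24.764841335209763
0.55 [ 0.0104  0.0449 -0.0004] 45.158540949169804
0.6 [ 0.0128  0.0448 -0.0004] 65.30103705619109
shift cm [-0.5536 19.8525  0.0793] turn 3.576468421329082e-05 yaw -14.44996423531579 t 11.675
```

Now θ ≈ 0.447 fits well. Go back and pivot about 0.10 rad further.

```bash
python3 -m crank '[[1,[0,5,0],0],[1,[0,10,0],0],[1,[0,15,0],0],[1,[0,18,0],0],[1,[0,19.8,0],0],[1,[0,19.8,0],0],[1,[0,19.8,0],0]]' 50
python3 -m crank '[[1,[0,0,0],0],[1,[0,0,0],0],[1,[-0.3,0,0],0],[1,[-0.6,0,0],0],[1,[-0.75,-0.05,0],0],[1,[-0.9,-0.15,0],0],[1,[-1.1,-0.2,0],0],[1,[-1.1,-0.2,0],0],[1,[-1.1,-0.2,0],0]]' 12
python3 -m crank '[[1,[0,0,0],0],[1,[0,0,0],0],[1,[0.5,-1,0],0],[1,[0.5,-4,0],0],[1,[0.5,-8,0],0],[1,[0.5,-13,0],0],[1,[0.5,-18,0],0],[1,[0.5,-20,0],0],[1,[0.5,-20,0],0],[1,[0.5,-20,0],0]]' 50
python3 - <<'E'
from h import *
s=manip.observe(); im=manip.read_camera("wrist"); 
np.savez("w5.npz",R=np.array(s["tool_rot"]),p=np.array(s["tool_pos"])); cv2.imwrite("pics/w5a.png",im[:,:,::-1])
a=cv2.resize(im[130:330,180:380],(500,500),interpolation=cv2.INTER_CUBIC);cv2.imwrite("pics/w5.png",a[:,:,::-1])
E
sed 's/w4/w5/g' fit2.py>fit3.py; python3 fit3.py
```

```text
t: 12.55
tool_pos: [0.6328, 0.172, 0.119]
tool_rot: [[-0.249, 0.002, 0.968], [-0.968, 0.0, -0.249], [-0.001, -1.0, 0.002]]
contact_force: [0.4, -0.2, -1.0]
width: 0.0157
t: 13.68
tool_pos: [0.6346, 0.1825, 0.1196]
tool_rot: [[-0.25, -0.0, 0.968], [-0.968, 0.0, -0.25], [-0.0, -1.0, -0.0]]
contact_force: [-2.0, -2.6, -0.3]
width: 0.0159
t: 14.92
tool_pos: [0.6332, 0.1776, 0.3185]
tool_rot: [[-0.249, -0.001, 0.968], [-0.968, -0.0, -0.249], [0.0, -1.0, -0.001]]
contact_force: [0.0, -0.0, -2.7]
width: 0.0156
[[225.0, 247.8], [231.0, 237.2], [237.0, 229.3], [243.0, 224.2], [249.0, 220.3], [255.0, 216.9], [261.0, 213.9], [305.0, 215.4], [311.0, 219.2], [317.0, 222.4], [323.0, 226.9], [329.0, 233.6], [335.0, 241.9]]
[207.5 207.5 207.5 208.5 207.5 207.5 208.5 208.5 208.5]
[ 0.0051  0.0455  0.5287 -0.0003] cost 6.981357326658116 sig [0.0004 0.0011 0.0042 0.0001]
[ 0.0209 -0.0077  1.0933 -0.3895 -0.6607  0.4009 -0.5038  0.5523  0.2039
 -0.296  -0.3049  1.8248 -1.2177 -0.6343]
[ 0.0051  0.0455  0.5287 -0.0003] cost 6.981357326658029 sig [0.0004 0.0011 0.0042 0.0001]
[ 0.0209 -0.0077  1.0933 -0.3895 -0.6607  0.4009 -0.5038  0.5523  0.2039
 -0.296  -0.3049  1.8248 -1.2177 -0.6343]
0.4 [ 0.0004  0.0472 -0.0003] 58.279996246832816
0.5 [ 0.0042  0.0463 -0.0003] 16.301754056303903
0.55 [ 0.0057  0.0448 -0.0003] 13.379524512229668
0.6 [ 0.008   0.045  -0.0003] 33.01591726283714
```

View pics/w5.png

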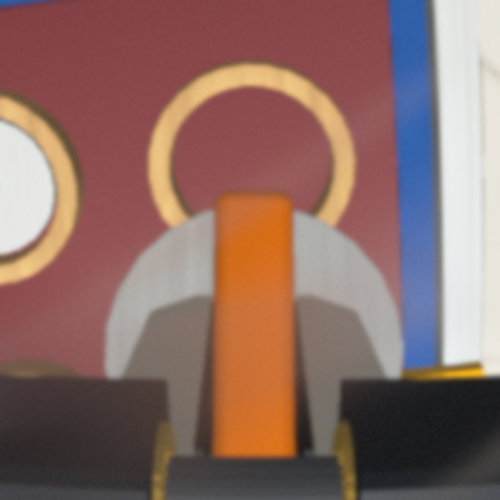

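The rim and edge fit now gives θ ≈ 0.53, d ≈ 5 mm. The picture agrees, with the front rim further tucked. Go to a hover 8 cm above the focus pose.

```bash
python3 -c "
from h import *
togo([.6004,-.2963,.370],60.5)"
```

```text
shift cm [46.7037 -5.1619  8.6439] turn -74.95221104669747 yaw -14.452211046697455 t 14.975
```

```bash
python3 -m crank '[[1,[0,-3,0],0],[1,[3,-5.2,0.5],-6],[1,[7,-5.2,1.3],-12],[1,[11,-5.2,2],-18],[1,[15,-5.2,2.8],-24],[1,[19,-5.2,3.5],-30],[1,[23,-5.2,4.3],-37],[1,[27,-5.2,5],-44],[1,[31,-5.2,5.7],-50],[1,[35,-5.2,6.5],-57],[1,[39,-5.2,7.2],-63],[1,[42,-5.2,7.8],-68],[1,[45,-5.2,8.3],-72],[1,[46.5,-5.2,8.6],-74.5],[1,[46.7,-5.2,8.6],-75],[1,[46.7,-5.2,8.6],-75],[1,[46.7,-5.2,8.6],-75]]' 50
python3 -c "
from h import *
togo([.6004,-.2963,.2896],60.5)"
```

```text
t: 17.1
tool_pos: [0.6004, -0.2953, 0.3716]
tool_rot: [[0.871, -0.0, 0.491], [-0.491, 0.0, 0.871], [-0.0, -1.0, 0.0]]
contact_force: [0.2, -0.1, -1.9]
width: 0.0153
shift cm [ 0.0497  8.196  -0.0929] turn 0.06573867947517442 yaw 60.56573867947518 t 17.1
```

```bash
python3 -m crank '[[1,[0,2,0],0],[1,[0,4,-0.1],0],[1,[0,5.2,-0.1],0],[1,[0,5.2,-0.1],0],[1,[0,5.2,-0.1],0]]' 50
python3 - <<'E'
from h import *
s=manip.observe(); im2=manip.read_camera("side"); im3=manip.read_camera("scene"); im=manip.read_camera("wrist")
R=np.array(s["tool_rot"]);p=np.array(s["tool_pos"]);o=[]
for n,i in(("side",im2),("scene",im3)):
    c=proj(n,p-[0,0,.06])[0].astype(int)-40; o.append(c)
    o.append(cv2.resize(i[c[1]:c[1]+80,c[0]:c[0]+80],(400,400),interpolation=cv2.INTER_CUBIC))
    cv2.imwrite(f"pics/w6{n}.png",i[:,:,::-1])
cv2.imwrite("pics/w6wrist.png",im[:,:,::-1])
np.savez("w6.npz",R=R,p=p,cs=o[0],cc=o[2])
cv2.imwrite("pics/w6.png",np.hstack([o[1],o[3]])[:,:,::-1]); print(o[0],o[2],p)
# predicted disc outlines
q=[.0051,.047,.53,0]
for n,c in(("side",o[0]),("scene",o[2])):
    a=(proj(n,die(q,np.vstack([disc(0),disc(.014)]),p,R))-c+.5)*5-.5; print(n,a.min(0),a.max(0))
E
```

```text
t: 17.73
tool_pos: [0.6001, -0.2969, 0.3206]
tool_rot: [[0.871, 0.001, 0.492], [-0.492, -0.001, 0.871], [0.001, -1.0, -0.0]]
contact_force: [-0.1, -0.9, -0.6]
width: 0.0159
[323 196] [168 200] [ 0.6001 -0.2969  0.3206]
side [161.135   98.1229] [334.8282 250.1101]
scene [138.2077 170.3113] [266.5509 230.3652]
```

View pics/w6.png

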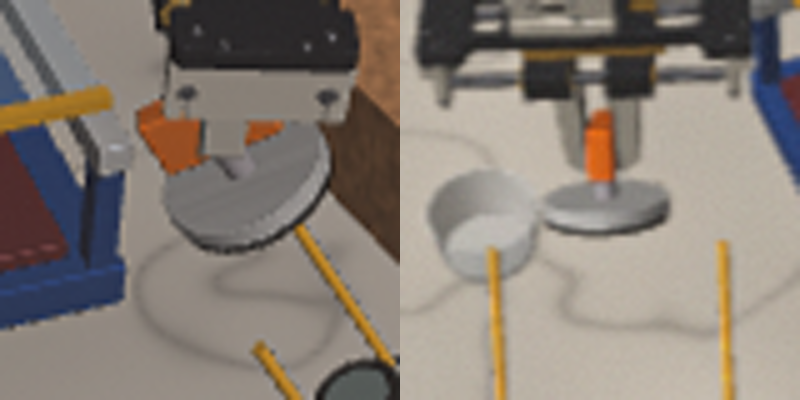

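The side crop shows disc bounds x 162–331, bottom 251; predicted 161–335, 250. The scene crop shows x 141–270, y 178–234; predicted 138–267, 170–230. The pins are clear. Fitting the die pose and tilt in these views.

```bash
python3 - <<'E'
from h import *
D=np.load("w6.npz");R,p,cs,cc=[D[k] for k in("R","p","cs","cc")]
both=np.vstack([np.c_[.0376*np.cos(t_),.0376*np.sin(t_),0*t_],disc(.0007),disc(.0133),np.c_[.0376*np.cos(t_),.0376*np.sin(t_),0*t_+.014]])
B=lambda n,c,X:(proj(n,X)-c+.5)*5-.5
def f(q):  # th, translation(3) of die
    X=die([.0051,.047,q[0],0],both,p,R)+q[1:4]
    a=B("side",cs,X);b=B("scene",cc,X)
    return np.r_[np.r_[a.min(0)[0],a.max(0)]-[162,331,251],np.r_[b.min(0),b.max(0)]-[141,178,270,234]]/2.5
for wz in(.002,.01):
  r=least_squares(lambda q:np.r_[f(q),q[1:4]/wz],[.53,0,0,0]); J=r.jac
  print(r.x,np.sqrt(np.diag(np.linalg.inv(J.T@J))),f(r.x)*2.5)
  c=die([.0051,.047,r.x[0],0],[[0,0,0]],p,R)[0]+r.x[1:4]; print("underside",c, "nominal",die([.0051,.047,.53,0],[[0,0,0]],p,R)[0])
for th in(.45,.5,.55,.6): 
  r=least_squares(lambda q:np.r_[f(np.r_[th,q]),q/.002],[0,0,0]); print(th,r.cost,r.x)
L,e1=tri(cc+(np.array([92,248])+.5)/5-.5,cs+(np.array([260,346])+.5)/5-.5); print("L",L,e1)
F=np.array([.6175,-.306,.243]); ln=np.array([-.4549,.2577,.8525]); y=np.array([.493,.8703,0])
for n,c in(("side",cs),("scene",cc)): print(n,B(n,c,np.array([F-.07*y,F+.07*y])))
E
```

```text
[ 0.5509  0.0004  0.0015 -0.003 ] [0.0255 0.001  0.0009 0.001 ] [ 0.4126  2.3499  0.8108  0.2698 -3.0703 -0.698  -1.6701]
underside [ 0.6181 -0.3054  0.2719] nominal [ 0.617  -0.3065  0.2745]
[ 0.5607  0.0002  0.0023 -0.0042] [0.0281 0.0011 0.001  0.0012] [ 0.1236  1.3917  1.8052  1.4167 -1.5499  0.3568 -1.2429]
underside [ 0.6184 -0.3049  0.2709] nominal [ 0.617  -0.3065  0.2745]
0.45 10.24724244909297 [ 0.0032 -0.0002 -0.0023]
0.5 4.893028290275479 [ 0.0018  0.0007 -0.0026]
0.55 2.9810853564185096 [ 0.0004  0.0015 -0.003 ]
0.6 4.913876412422812 [-0.0009  0.0024 -0.0034]
L [ 0.5827 -0.3675  0.2442] 0.04633594781373063
side [[259.5197 347.0619]
 [234.4687 131.2699]]
scene [[ 93.4832 248.983 ]
 [323.3551 241.7967]]
```

Side and scene views give θ = 0.55 ± 0.03, and the underside needs 29 mm down. Pin tips match the focus estimate to about 1 mm. Final descent.

```bash
python3 -m crank '[[1,[0,1,0],0],[1,[0,1.8,-0.1],0],[1,[0,2.5,-0.1],0],[1,[0,2.9,-0.1],0],[1,[0,2.9,-0.1],0],[1,[0,2.9,-0.1],0],[1,[0,2.9,-0.1],0]]' 50
python3 - <<'E'
from h import *
s=manip.observe(); im2=manip.read_camera("side"); im3=manip.read_camera("scene")
R=np.array(s["tool_rot"]);p=np.array(s["tool_pos"]);o=[]
for n,i in(("side",im2),("scene",im3)):
    c=proj(n,p-[0,0,.06])[0].astype(int)-40; o.append(c)
    o.append(cv2.resize(i[c[1]:c[1]+80,c[0]:c[0]+80],(400,400),interpolation=cv2.INTER_CUBIC))
cv2.imwrite("pics/w7.png",np.hstack([o[1],o[3]])[:,:,::-1]); print(o[0],o[2],p)
F=np.array([.6175,-.306,.243]); y=np.array([.493,.8703,0]); ln=np.array([-.4549,.2577,.8525]); x=np.cross(y,ln)
both=np.vstack([F+.038*np.outer(np.cos(t_),x)+.038*np.outer(np.sin(t_),y)+k*ln for k in(0,.014)])
for n,c in(("side",o[0]),("scene",o[2])):
    B=lambda X:(proj(n,X)-c+.5)*5-.5; a=B(both); print("ideal",n,a.min(0),a.max(0),B(np.array([F-.07*y,F+.07*y])).ravel())
E
```

```text
t: 18.75
tool_pos: [0.5994, -0.2978, 0.2909]
tool_rot: [[0.871, 0.0, 0.492], [-0.492, -0.0, 0.871], [0.0, -1.0, -0.0]]
contact_force: [-0.0, 0.2, -1.9]
width: 0.0154
[322 206] [169 206] [ 0.5994 -0.2978  0.2909]
ideal side [160.7203  99.6646] [330.3957 251.0208] [264.5197 297.0619 239.4687  81.2699]
ideal scene [139.6232 175.7637] [266.0715 234.4439] [ 88.4832 218.983  318.3551 211.7967]
```

View pics/w7.png

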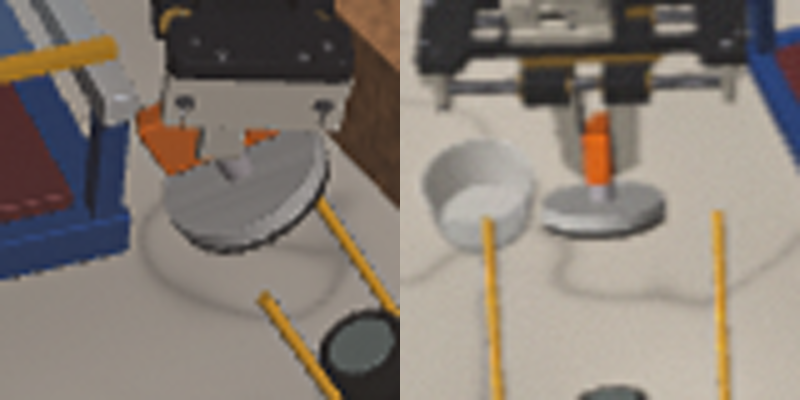

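Disc outlines now match the ideal to about 0.5 px: side 162–329/251 against 161–330/251, scene 141–267/178–237 against 140–266/176–234. The pins are clear. Settle and hand in.

```bash
python3 -m crank '[[1,[0,0,0],0],[1,[0,0,0],0],[1,[0,0,0],0],[1,[0,0,0],0]]' 50; python3 -c "
from cell import manip
print(manip.hand_in())"
```

```text
t: 19.35
tool_pos: [0.5993, -0.2978, 0.2907]
tool_rot: [[0.871, 0.0, 0.492], [-0.492, 0.0, 0.871], [-0.0, -1.0, 0.0]]
contact_force: [0.5, 0.1, -2.0]
width: 0.0158
the job is handed in; nothing more can be done
None
```

The guard is open, and the orange die is held at the camera's focus point, still and gripped at 50 N. I handed the job in at 19.35 s, and no verdict came back.

**What I did:**
- I dragged the guard by its handle to its stop, where the reaction rose to about 39 N. Total travel matched 170 mm.
- I gripped the die. The moves cannot tilt the tool, so I leaned the die in the jaws by pushing it against the wall of its own nest.
- The first push gave a lean of about 0.45 rad, and a second corrected it. I then carried the die to the focus.

**Last checks:**
- **Position:** in both fixed views the disc outline lies within about 0.6 px of the ideal pose. That puts the underside within about 1–2 mm of the focus.
- **Tilt:** the estimates differ slightly. The wrist view gave 0.53 rad and the fixed views gave 0.55 ± 0.03, against the 0.55 wanted.
- **Fits that disagreed:** the first lean fit gave 0.41 rad and was too loose to use. The wrist view also put the die's height in the jaws about 3 mm off what the grasp height implied, so for the last descent I measured it against the pins in the same pictures.
- **Surroundings:** the guard was seen open after its slide. Nothing touched the camera or its pins. The blue and white dies looked undisturbed, though I did not re-measure them at the end.

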